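# Free the locked retaining bar of a jar bay, park it and lid the jar

### The job

The jar in the bay stands open under a retaining bar held in two U brackets by a hidden catch at each end: take the bar by its grip, slide it along its brackets until you feel both catches come free, and lift it straight up and level, without wrenching it. Lay the bar down in the two forks of the bar rests and let go, then gently close the jar with its lid, centred and flat, leaving the jar standing in its bay and the things round about where they are.

Things in the scene. Friction and masses are not known exactly. Their poses are not given: they have to be found in the camera images.
- bay: fixed jar bay: base plate 74 x 216 x 8 mm, two grey posts (52 x 58 mm) centred 71 mm either side along y, 84 mm free between them. On each post an open-topped U bracket: channel along y, 37 mm wide, floor 78 mm and steel leg tops 98 mm above the bench. Origin: centre of the underside, on the bench; z up.
- catch (a point): middle of the bay at the height of the channel floors. Catch rails hidden in both hollow posts hold the bar's feet: the bar rises 3 mm, then stops hard. Unseen and different each time, both feet are let up at one point in each direction, 6 to 20 mm along y from the start, each only +-1.5 mm wide; the slide ends after 21 mm. At a free point the bar lifts out against its weight only.
- bar: loose steel retaining bar, 34 (x) x 200 (y) x 12 mm (z), 0.3 to 0.55 kg. Origin: centre of its flat underside. Under it, 71 mm either side along y, hang two T-shaped feet 20 (x) x 8 (y) mm, to 25 mm below the underside. At the start it lies in both brackets, the feet out of sight inside the bay's posts. They clear the bracket legs after a rise of 45 mm.
- bar_grip (a point): centre of the black grip block on the middle of the bar: 26 (x) x 56 (y) x 22 mm (z), pinched across its 26 mm; this point is 23 mm above the bar's underside, the block's top 34 mm above it
- rests: fixed bar rests: plate 60 (x) x 124 (y) x 8 mm, two fork blocks 48 mm either side along y; fork floors 45 mm above the bench, fork legs to 58 mm with 44 mm between them for the 34 mm wide bar, which lies along the rests' y, either end first, its feet hanging free beyond the plate. Origin: centre of the underside, on the bench.
- jar: open-topped off-white ceramic jar, 66 mm diameter, 55 mm tall, standing on the bay's base plate between the posts (rim 63 mm above the bench) among four low pins. Origin: centre of its underside.
- jar_seat (a point): point on top of the bay's base plate where the jar's underside is centred
- lid: the jar's flat round lid, 66 mm diameter, 12 mm thick, with a round button 25 mm in diameter and 14 mm tall on top (overall 26 mm), lying flat on the bench. Origin: centre of its underside.
- mortar: bystander: white porcelain mortar, 82 mm diameter, 44 mm tall, standing on the bench; origin under its centre
- steel_jar: bystander: open grey steel jar, 68 mm diameter, 60 mm tall, standing on the bench; origin under its centre
- timer: bystander: small bench timer 62 x 62 x 20 mm; origin under its centre

How it is judged (in metres and radians):
On the way, in this order (a step that is already met when the one before it is completed fails the run):
1. the bar is lifted level out of both U brackets, its underside more than 50 mm above the channel floors (z of bar in the frame of bay above 0.128 m and angle between bar's own z axis and vertical below 0.2 rad), for 0.1 s.
2. the bar lies in both forks of the rests, released (z of bar in the frame of rests between 0.041 and 0.049 m and horizontal distance between bar and rests below 0.025 m and angle between the y axis of bar and the y axis of rests, either way round below 0.2 rad and angle between bar's own z axis and vertical below 0.06 rad and contact force between the fingers and bar below 0.1 N), for 0.2 s.
At the end, for the whole second after the job is handed in: Bar flat in both forks of the rests (underside 45 +-4 mm up, centre within 25 mm of the rests' centre, along them within 0.2 rad); lid flat on the jar's rim, button up, centred within 8 mm, at rest; jar upright within 12 mm of its seat in the bay (z of bar in the frame of rests between 0.041 and 0.049 m and horizontal distance between bar and rests below 0.025 m and angle between the y axis of bar and the y axis of rests, either way round below 0.2 rad and angle between each of bar, lid, jar's own z axis and vertical below 0.06 rad and horizontal distance between lid and jar below 0.008 m and z of lid in the frame of jar between 0.051 and 0.059 m and linear speed of lid below 0.02 m/s and distance between jar and jar_seat below 0.012 m); the robot touches nothing.
It fails at once if the bar is tilted by more than 0.35 rad (angle between bar's own z axis and vertical above 0.35 rad).
It fails at once if the bar is wrenched against the bay with more than 60 N (contact force between bar and bay above 60 N).
It fails at once if the lid is banged or pressed on the jar with more than 40 N (contact force between lid and jar above 40 N).
It fails at once if the jar is tipped by more than 0.35 rad (angle between jar's own z axis and vertical above 0.35 rad).
It fails at once if a bystander is moved by more than 30 mm (distance of any of mortar, steel_jar, timer from where it was at the start of the episode above 0.03 m).
It also fails if it takes over 54 s, if anything falls off the work surface, if the arm or the gripper's body presses on something with over 40 N, if the wrist force passes 120 N, or if a joint passes its speed limit or range.

### The arm

A 6-joint arm with a two-finger parallel gripper is mounted at the origin on the work surface; the furniture and walls round the work are solid. World frame = base frame: x ahead of the robot, y to its left, z up, the work surface at z = 0. Lengths are in mm, angles in rad, forces in N, time in s.
With the tool pointing down it reaches from about 250 to 725 mm from the base axis. Payload 9.7 kg.
Tool frame: the origin (TCP) lies on the centre line of the jaws, within the pads' length; the fingertips stand 22 mm ahead of it and the grasp point (between the pads) lies 3 mm ahead of it; z points along the fingers, y is the direction in which the jaws open and shut (so a half turn about z gives the same grasp; the last joint's range is limited). The gripper opens to 85 mm and grips with 20 to 120 N. Pads are 22 mm wide; open, the fingers measure 114 mm over their backs; the gripper's body (76 mm by 85 mm) begins 54 mm behind the grasp point. The pads swing forward as they close: fully open they stand 13 mm farther back than shut.
Start: joints at [1.211, 0.087, 0.176, 1.66, 0, 1.571], TCP at [193.645, 514.78, 253.284] pointing down, gripper open.
Joint ranges: [-3.13, 3.13], [-0.85, 1.81], [-1.15, 1.24], [-2.2, 2.28], [-1.44, 1.52], [-3.14, 3.14]. Speed limits (rad/s): [2.22, 2.22, 2.57, 3.14, 3.14, 3.14].

### API

Orientations are given as a unit quaternion [x, y, z, w].
In Python, from station import bot gives the robot as it stands.
- The arm moves only by the tool play_rows, never from a script. Its argument "motion" is a list of rows, each a list of 6 numbers: the shift along the world's x, y, z in mm, then the turn, a rotation vector about the world's x, y, z in degrees. In form: [[tx, ty, tz, wx, wy, wz], ...]. A call has 1 to 8 rows; each row shifts and turns the commanded pose from where the row before left it; what a row does not reach is not made up. A row lasts 1/12 s, in which the tool goes at most 41.7 mm and 7.16 degrees, less where a joint would pass 70% of its speed; a pose out of reach is approached as far as the arm can. A call with a gripper value outside its range is refused whole. "gripper" is the finger opening in mm, from 0 to 85.4, set as the call begins (left out, the last holds). The fingers move at their own pace and stop on an object; the grip force is fixed at half the most. Time passes only in rows, so rows that do not move let the fingers close. It gives the time, the measured TCP pose, the force and the opening at its end, in the units of the state.
- bot.get_obs(): the state, without advancing time (a new reading comes with each control period).
- bot.get_image(name): name is "scene" or "top"; returns the picture (420x560x3 uint8, red, green, blue); there is no depth.
- bot.camera_model(name): a dict with "vertical_fov" (degrees; the focal length in pixels is half the picture's height over the tangent of half this angle, whatever the lens; pixels are square), "cx", "cy" (the principal point, pixels), "k1" (the pictures are not rectified: a ray, as slopes to the right and down, at radius r is drawn at 1 + k1 r^2 times it, then the intrinsics apply), "cam_to_world" (4x4, takes a point from camera to world coordinates). Camera axes: x right, y down, z forward; pixel columns grow to the right and rows downward; lengths in mm; the calibration is good to about 2 mm. A picture is of the moment at which its call begins. camera_model takes no time and is no camera call.
- bot.sign_off(): hands the job in, once; it reports no verdict.
The state is a dict: "t": time; "qpos": joint angles; "qvel": joint speeds; "joint_efforts": joint torques, N m; "tcp_pos": TCP position; "orientation": TCP orientation; "contact_force": force on the tool from outside, world axes, zero at the start; "moment": the same for the moment, N m; "grip_width": opening from 0.0 (shut) to 1.0 (fully open).
Only numpy, scipy, OpenCV 4.12 (cv2) and the standard library are available. Lean on these libraries where they do the work, as an engineer would, in place of code of your own. Each camera call takes 0.05 s, during which the arm holds its last target.

## Working session

There is one attempt and no reset: what is moved stays moved. The work goes in short steps, Python scripts to look and compute and a tool call to move; the robot and the scene stay as the last step left them, time stands still between calls to the robot, and variables do not carry over. Pictures are saved under pics/ and viewed, and the job is handed in when it is done.

Besides the shell and the picture viewer there is one more tool, called after ">>>" as name(argument=value, ...) on one line, values as JSON. play_rows: Moves the arm, as the interface text tells. Its arguments: {"type":"object","properties":{"motion":{"type":"array","items":{"type":"array","items":{"type":"number"}}},"gripper":{"type":"number"}},"required":["motion"]}

```bash
mkdir -p pics; ls
python3 - <<'E'
from station import bot
import cv2
for n in("scene","top"):
    im=bot.get_image(n); cv2.imwrite(f"pics/{n}0.png",im[:,:,::-1])
    print(bot.camera_model(n))
print(bot.get_obs())
E
```

```text
pics
{'vertical_fov': 51.75884321280846, 'cx': 284.57749103800916, 'cy': 209.41915922911699, 'k1': 0.04597694442937541, 'cam_to_world': array([[ 4.69155148e-01,  7.15802693e-01, -5.17223310e-01,
         9.09807441e+02],
       [ 8.82994638e-01, -3.89917794e-01,  2.61313190e-01,
         7.75017983e+00],
       [-1.46258867e-02, -5.79301837e-01, -8.14981880e-01,
         7.70729647e+02],
       [ 0.00000000e+00,  0.00000000e+00,  0.00000000e+00,
         1.00000000e+00]])}
{'vertical_fov': 56.85814075644827, 'cx': 284.4551729261173, 'cy': 210.271567382766, 'k1': -0.05952618939597303, 'cam_to_world': array([[ 2.45878406e-02, -9.90727407e-01,  1.33621269e-01,
         3.32340121e+02],
       [-9.99692795e-01, -2.47846743e-02,  1.90321093e-04,
         2.35854102e+02],
       [ 3.12320331e-03, -1.33584899e-01, -9.91032452e-01,
         9.35127090e+02],
       [ 0.00000000e+00,  0.00000000e+00,  0.00000000e+00,
         1.00000000e+00]])}
{'t': 0.1, 'qpos': array([ 1.21097246e+00,  8.74086804e-02,  1.75225397e-01,  1.65977601e+00,
       -3.40899953e-05,  1.57080908e+00]), 'qvel': array([-9.73441940e-04, -1.95403816e-03,  1.66681756e-03,  1.14385581e-03,
       -5.14934284e-05, -1.09678780e-03]), 'joint_efforts': array([-2.81603485e-05, -5.21560335e+01,  4.65654588e+01,  1.59905967e-02,
        2.77929036e-05,  5.73743975e-06]), 'tcp_pos': array([193.61035262, 514.61951147, 252.65812683]), 'orientation': array([ 1.78949160e-01,  9.83858150e-01, -5.75145845e-04, -8.72782992e-05]), 'contact_force': array([-0.63762301,  0.01529323, -0.13895305]), 'moment': array([-0.01057943,  0.00819526,  0.01743168]), 'grip_width': 1.0015777001998059}
```

View pics/scene0.png

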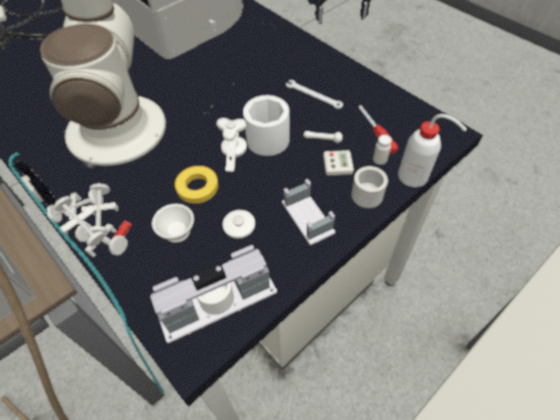

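View pics/top0.png

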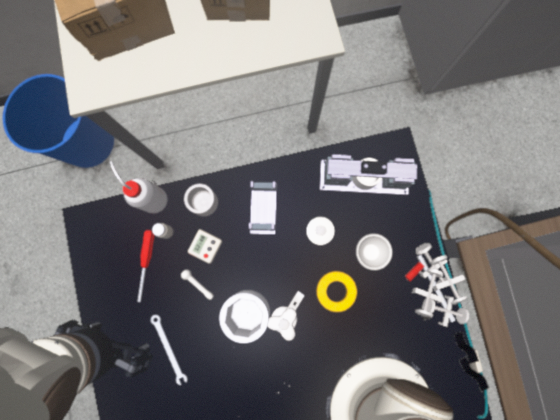

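The scene picture shows the bay at about (215,295), rests (308,212), lid (239,223). In the top picture they are at (367,175), (263,207) and (320,231). I'll enlarge these crops.

Run:
```python
import cv2
t=cv2.imread("pics/top0.png");s=cv2.imread("pics/scene0.png")
c=lambda im,x,y,w,h,k:cv2.resize(im[y:y+h,x:x+w],None,fx=k,fy=k,interpolation=cv2.INTER_CUBIC)
cv2.imwrite("pics/c1.png",c(t,310,140,120,70,6.5))
cv2.imwrite("pics/c2.png",c(t,235,170,110,90,6.5))
cv2.imwrite("pics/c3.png",c(s,140,235,150,110,5.3))
cv2.imwrite("pics/c4.png",c(s,210,170,140,90,5.5))
```

```text
(no output)
```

View pics/c1.png

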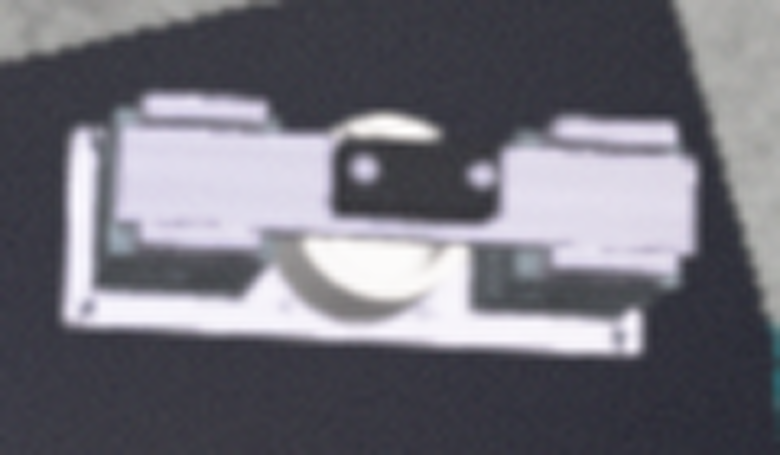

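View pics/c2.png

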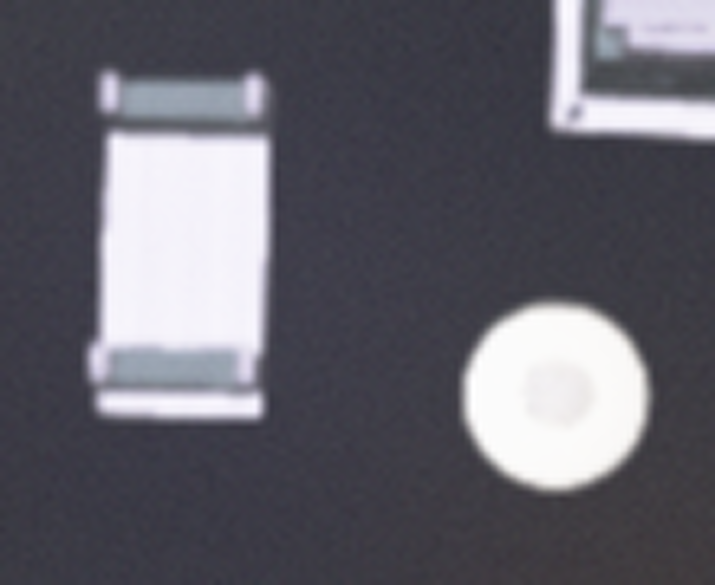

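View pics/c3.png

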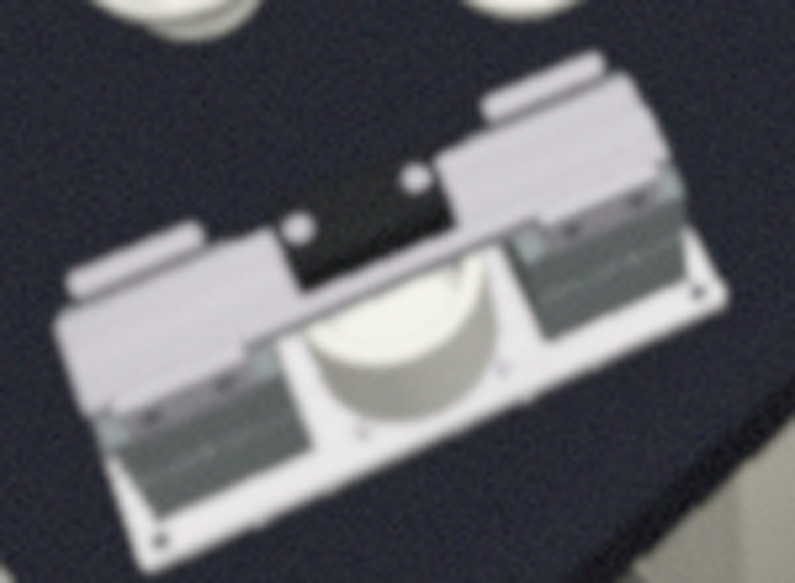

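View pics/c4.png

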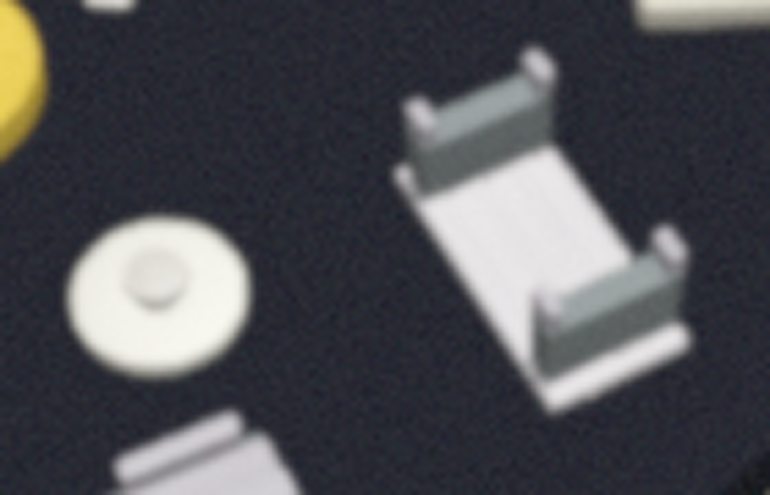

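```bash
cat > h.py <<'E'
import numpy as np,cv2
from station import bot
def cam(n):
    m=bot.camera_model(n);f=210/np.tan(np.radians(m['vertical_fov'])/2)
    K=np.array([[f,0,m['cx']],[0,f,m['cy']],[0,0,1.]]);D=np.array([m['k1'],0,0,0,0.]);return K,D,np.array(m['cam_to_world'])
def w(n,px,z):
    K,D,T=cam(n);q=cv2.undistortPoints(np.array(px,float).reshape(-1,1,2),K,D).reshape(-1,2)
    r=np.c_[q,np.ones(len(q))]@T[:3,:3].T;o=T[:3,3]
    return (o+r*((z-o[2])/r[:,2])[:,None])[:,:2]
def c(pts,x,y,k): return (np.array(pts,float)+.5)/k-.5+[x,y]
def proj(n,P):
    K,D,T=cam(n);R=T[:3,:3].T;return cv2.projectPoints(np.array(P,float).reshape(-1,3),R,-R@T[:3,3],K,D)[0].reshape(-1,2)
E
python3 - <<'E'
from h import *
np.set_printoptions(precision=1,suppress=True)
p=lambda t,a:print(t,a.tolist() if 0 else a.round(1).reshape(-1))
t1=lambda P,z:w("top",c(P,310,140,6.5),z)
t2=lambda P,z:w("top",c(P,235,170,6.5),z)
s3=lambda P,z:w("scene",c(P,140,235,5.3),z)
s4=lambda P,z:w("scene",c(P,210,170,5.5),z)
p("screws top",t1([(364,170),(482,176)],112));p("screws sc",s3([(298,229),(414,179)],112))
p("bar top",t1([(118,128),(118,222),(697,255),(697,158)],90))
p("bar sc",s3([(57,318),(90,410),(665,155),(627,75)],90))
p("plate top",t1([(75,128),(65,322),(640,352)],8))
p("plate sc",s3([(150,570),(728,298)],8))
p("jar rim far/near/ top",t1([(385,113),(385,300)],63))
p("rest legs top far l/r near l/r",t2([(109,92),(256,92),(98,362),(246,367)],58))
p("rest plate",t2([(97,393),(263,393)],8))
p("rest legs sc",s4([(418,115),(540,68),(550,300),(670,245)],58))
p("rest plate sc",s4([(550,410),(690,340)],0))
p("lid top",t2([(556,396)],12));p("btn",t2([(560,393)],26))
p("lid sc",s4([(159,293)],12));p("btn",s4([(157,270)],26))
E
```

```text
screws top [545.9  61.3 544.9  21.4]
screws sc [544.9  21.9 546.1  61.1]
bar top [564.1 141.8 530.9 141.6 524.9 -58.9 559.3 -59.7]
bar sc [525.3 -56.4 560.  -56.8 565.7 140.2 531.9 142.5]
plate top [586.2 149.  511.4 151.9 505.7 -64.8]
plate sc [581.6 -64.5 586.8 150.3]
jar rim far/near/ top [579.7  43.3 511.6  43.7]
rest legs top far l/r near l/r [510.4 313.8 511.7 261.7 414.3 314.2 413.8 262.4]
rest plate [407.5 318.6 409.  257.4]
rest legs sc [415.8 260.8 418.1 312.7 512.5 262.9 512.5 313.1]
rest plate sc [523.  259.  521.5 321.5]
lid top [410.2 149.7]
btn [410.2 149.6]
lid sc [412.5 149.4]
btn [411.8 150.5]
```

Both cameras agree to about 2 mm:

| Item | Position | Yaw |
|---|---|---|
| Grip | (545.4, 41.4) | -1.5° |
| Rests | (463.8, 287.7) | bar axis along world x |
| Lid | (411.3, 149.8) | n/a |
| Jar | about (545.6, 43) | n/a |

The widths match the given sizes: screws level with the grip, bar 200 mm, plate 216 mm. I'm moving over the grip.

>>> play_rows(motion=[[22, -29.6, 0, 0, 0, -4.43], [22, -29.6, 0, 0, 0, -4.43], [22, -29.6, 0, 0, 0, -4.43], [22, -29.6, 0, 0, 0, -4.43], [22, -29.6, 0, 0, 0, -4.43], [22, -29.6, 0, 0, 0, -4.43], [22, -29.6, 0, 0, 0, -4.43], [22, -29.6, 0, 0, 0, -4.43]], gripper=60)

```text
t: 0.77
tcp_pos: [370.2, 276.3, 253.1]
orientation: [0.471, 0.882, -0.0, -0.0]
contact_force: [1.1, 0.4, 0.4]
grip_width: 0.706
```

>>> play_rows(motion=[[22, -29.6, 0, 0, 0, -4.43], [22, -29.6, 0, 0, 0, -4.43], [22, -29.6, 0, 0, 0, -4.43], [22, -29.6, 0, 0, 0, -4.43], [22, -29.6, 0, 0, 0, -4.43], [22, -29.6, 0, 0, 0, -4.43], [22, -29.6, 0, 0, 0, -4.43], [22, -29.6, 0, 0, 0, -4.43]])

```text
t: 1.43
tcp_pos: [546.3, 39.3, 253.0]
orientation: [0.718, 0.696, -0.0, -0.0]
contact_force: [0.4, 1.4, 0.3]
grip_width: 0.705
```

>>> play_rows(motion=[[0, 0, 0, 0, 0, 0], [0, 0, 0, 0, 0, 0], [0, 0, 0, 0, 0, 0]])

```text
t: 1.68
tcp_pos: [545.4, 41.2, 252.8]
orientation: [0.716, 0.698, -0.0, -0.0]
contact_force: [0.3, 0.2, -0.1]
grip_width: 0.702
```

```bash
cat >> h.py <<'E'
from scipy.spatial.transform import Rotation as Ro
def st():
    o=bot.get_obs();R=Ro.from_quat(o['orientation']).as_matrix()
    print('t',round(o['t'],2),'p',o['tcp_pos'].round(1),'F',o['contact_force'].round(1),'M',o['moment'].round(2),'w',round(o['grip_width']*85.4,1),'yaw_y',np.degrees(np.arctan2(R[1,1],R[0,1])).round(2),'z',R[:,2].round(4),'q',o['qpos'].round(2))
E
python3 -c "
from h import *;st()"
```

```text
t 1.68 p [545.4  41.2 252.8] F [ 0.3  0.2 -0.1] M [ 0.04 -0.01 -0.01] w 60.0 yaw_y -1.48 z [-1.2e-03  2.0e-04 -1.0e+00] q [0.08 0.08 0.17 1.66 0.   1.67]
```

>>> play_rows(motion=[[0, 0, -30, 0, 0, 0], [0, 0, -30, 0, 0, 0], [0, 0, -25, 0, 0, 0], [0, 0, -20, 0, 0, 0], [0, 0, -12, 0, 0, 0], [0, 0, -8, 0, 0, 0], [0, 0, -5, 0, 0, 0], [0, 0, 0, 0, 0, 0]])

```text
t: 2.35
tcp_pos: [545.5, 41.6, 123.2]
orientation: [0.716, 0.698, -0.0, -0.0]
contact_force: [0.4, 0.5, -0.4]
grip_width: 0.701
```

Run:
```python
from h import *
st()
im=bot.get_image("scene")[:,:,::-1]
cv2.imwrite("pics/d1.png",cv2.resize(im[200:350,120:320],None,fx=4,fy=4,interpolation=2))
```

```text
t 2.35 p [545.5  41.6 123.2] F [ 0.4  0.5 -0.4] M [ 0.02  0.03 -0.04] w 59.9 yaw_y -1.44 z [-1.e-04  0.e+00 -1.e+00] q [ 0.08  0.07 -0.09  1.41  0.    1.67]
```

View pics/d1.png

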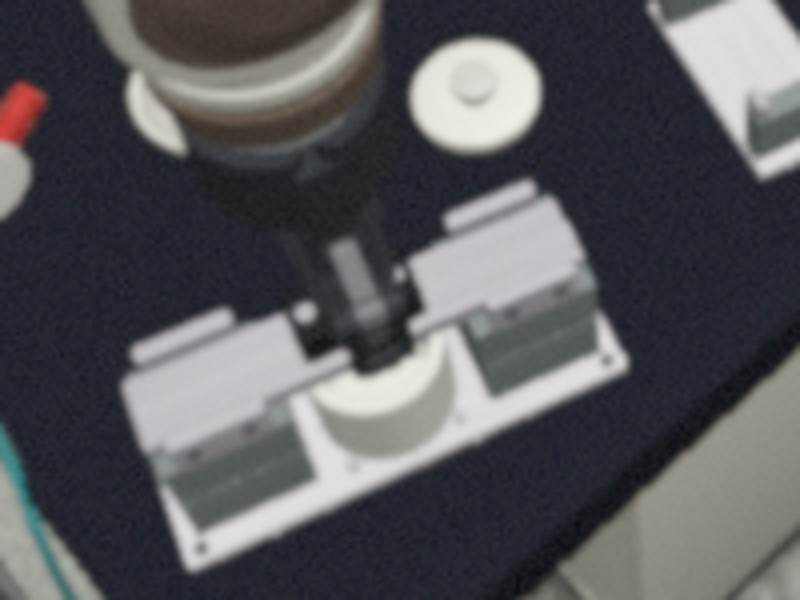

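The jaws straddle the grip block, centred between its screws. I'm going down 7 mm and closing in stages while watching the force.

>>> play_rows(motion=[[0, 0, -4, 0, 0, 0], [0, 0, -3, 0, 0, 0], [0, 0, 0, 0, 0, 0], [0, 0, 0, 0, 0, 0]], gripper=32)

```text
t: 2.73
tcp_pos: [545.7, 41.1, 116.4]
orientation: [0.716, 0.698, 0.0, 0.0]
contact_force: [0.3, -0.1, 1.0]
grip_width: 0.373
```

>>> play_rows(motion=[[0, 0, 0, 0, 0, 0], [0, 0, 0, 0, 0, 0], [0, 0, 0, 0, 0, 0]], gripper=27)

```text
t: 2.98
tcp_pos: [545.8, 41.1, 116.5]
orientation: [0.716, 0.698, 0.0, 0.0]
contact_force: [1.3, -0.2, 0.9]
grip_width: 0.315
```

```bash
python3 -c "
from h import *;st()"
```

```text
t 2.98 p [545.8  41.1 116.5] F [ 1.3 -0.2  0.9] M [ 0.01 -0.11  0.06] w 26.9 yaw_y -1.5 z [ 5.e-04 -1.e-04 -1.e+00] q [ 0.08  0.07 -0.1   1.39 -0.    1.67]
```

>>> play_rows(motion=[[0, 0, 0, 0, 0, 0], [0, 0, 0, 0, 0, 0], [0, 0, 0, 0, 0, 0], [0, 0, 0, 0, 0, 0]], gripper=15)

```text
t: 3.32
tcp_pos: [546.0, 41.2, 116.8]
orientation: [0.716, 0.698, 0.0, 0.0]
contact_force: [1.3, -0.6, 4.4]
grip_width: 0.286
```

```bash
python3 -c "
from h import *;st()"
```

```text
t 3.32 p [546.   41.2 116.8] F [ 1.3 -0.6  4.4] M [-0.1  -0.21  0.07] w 24.4 yaw_y -1.49 z [ 1.1e-03 -1.0e-04 -1.0e+00] q [ 0.08  0.07 -0.1   1.39 -0.    1.67]
```

>>> play_rows(motion=[[0, 0, 1, 0, 0, 0], [0, 0, 1, 0, 0, 0], [0, 0, 0, 0, 0, 0], [0, 0, 0, 0, 0, 0]])

```text
t: 3.65
tcp_pos: [545.1, 41.2, 117.5]
orientation: [0.716, 0.698, -0.001, -0.001]
contact_force: [0.5, 0.5, -4.9]
grip_width: 0.286
```

>>> play_rows(motion=[[0, 0, 1, 0, 0, 0], [0, 0, 0, 0, 0, 0], [0, 0, 0, 0, 0, 0]])

```text
t: 3.9
tcp_pos: [545.6, 41.2, 119.2]
orientation: [0.716, 0.698, -0.0, -0.0]
contact_force: [1.0, 0.3, -4.9]
grip_width: 0.291
```

>>> play_rows(motion=[[0, 0, 1, 0, 0, 0], [0, 0, 0, 0, 0, 0], [0, 0, 0, 0, 0, 0]])

```text
t: 4.15
tcp_pos: [545.5, 41.2, 119.9]
orientation: [0.716, 0.698, -0.0, -0.0]
contact_force: [-0.1, 0.9, -8.3]
grip_width: 0.288
```

>>> play_rows(motion=[[0, 0, 0.5, 0, 0, 0], [0, 0, 0, 0, 0, 0], [0, 0, 0, 0, 0, 0]])

```text
t: 4.4
tcp_pos: [545.4, 41.2, 120.0]
orientation: [0.716, 0.698, -0.0, -0.0]
contact_force: [3.5, 0.3, -16.0]
grip_width: 0.284
```

>>> play_rows(motion=[[0, 0, 0.5, 0, 0, 0], [0, 0, 0, 0, 0, 0], [0, 0, 0, 0, 0, 0]])

```text
t: 4.65
tcp_pos: [545.4, 41.2, 120.0]
orientation: [0.716, 0.698, -0.001, -0.0]
contact_force: [4.8, 0.6, -23.0]
grip_width: 0.288
```

The stop is at z=120.0 with stiffness of about 15 N/mm and a bar weight of about 5 N. I'm easing the preload to about 11 N on the rails and sliding toward +y.

>>> play_rows(motion=[[0, 0, -0.5, 0, 0, 0], [0, 1, 0, 0, 0, 0], [0.05, 1, 0, 0, 0, 0], [0, 1, 0, 0, 0, 0], [0.05, 1, 0, 0, 0, 0], [0, 0, 0, 0, 0, 0]])

```text
t: 5.15
tcp_pos: [545.0, 43.5, 120.0]
orientation: [0.717, 0.697, -0.002, 0.001]
contact_force: [1.7, -9.4, -20.5]
grip_width: 0.29
```

>>> play_rows(motion=[[0, 0.5, 0, 0, 0, 0], [0, 0.5, 0, 0, 0, 0], [0, 0, 0, 0, 0, 0]])

```text
t: 5.4
tcp_pos: [544.9, 44.3, 120.0]
orientation: [0.717, 0.697, -0.002, 0.001]
contact_force: [1.2, -10.2, -20.3]
grip_width: 0.287
```

>>> play_rows(motion=[[0, 0.5, 0, 0, 0, 0], [0.05, 0.5, 0, 0, 0, 0], [0, 0, 0, 0, 0, 0]])

```text
t: 5.65
tcp_pos: [545.0, 45.2, 120.0]
orientation: [0.717, 0.697, -0.002, 0.001]
contact_force: [0.9, -11.8, -21.2]
grip_width: 0.292
```

>>> play_rows(motion=[[0, 0, -0.4, 0, 0, 0], [0, 0.5, 0, 0, 0, 0], [0, 0.5, 0, 0, 0, 0], [0, 0, 0, 0, 0, 0]])

```text
t: 5.98
tcp_pos: [545.0, 46.6, 120.0]
orientation: [0.717, 0.697, -0.002, 0.001]
contact_force: [1.3, -9.0, -18.1]
grip_width: 0.289
```

>>> play_rows(motion=[[0, 0.5, 0, 0, 0, 0], [0.05, 0.5, 0, 0, 0, 0], [0, 0, 0, 0, 0, 0]])

```text
t: 6.23
tcp_pos: [545.1, 47.6, 120.0]
orientation: [0.717, 0.697, -0.002, 0.001]
contact_force: [-0.7, -9.3, -18.0]
grip_width: 0.285
```

>>> play_rows(motion=[[0, 0.5, 0, 0, 0, 0], [0, 0.5, 0, 0, 0, 0], [0, 0, 0, 0, 0, 0]])

```text
t: 6.48
tcp_pos: [545.1, 48.6, 120.0]
orientation: [0.717, 0.697, -0.002, 0.001]
contact_force: [0.6, -8.7, -17.7]
grip_width: 0.288
```

```bash
python3 -c "
from h import *;st()"
```

```text
t 6.48 p [545.1  48.6 120. ] F [  0.6  -8.7 -17.7] M [-1.66 -0.14 -0.06] w 24.6 yaw_y -1.57 z [-0.0019 -0.0034 -1.    ] q [ 0.09  0.07 -0.1   1.4  -0.    1.69]
```

>>> play_rows(motion=[[0, 0.5, 0, 0, 0, 0], [0.05, 0.5, 0, 0, 0, 0], [0, 0, 0, 0, 0, 0]])

```text
t: 6.73
tcp_pos: [545.1, 49.6, 120.0]
orientation: [0.717, 0.697, -0.002, 0.001]
contact_force: [-0.9, -7.6, -17.6]
grip_width: 0.288
```

>>> play_rows(motion=[[0, 0.5, 0, 0, 0, 0], [0, 0.5, 0, 0, 0, 0], [0, 0, 0, 0, 0, 0]])

```text
t: 6.98
tcp_pos: [545.1, 50.6, 120.0]
orientation: [0.717, 0.697, -0.002, 0.001]
contact_force: [0.8, -8.5, -17.8]
grip_width: 0.288
```

>>> play_rows(motion=[[0, 0.5, 0, 0, 0, 0], [0.05, 0.5, 0, 0, 0, 0], [0, 0, 0, 0, 0, 0]])

```text
t: 7.23
tcp_pos: [545.1, 51.7, 120.0]
orientation: [0.717, 0.697, -0.002, 0.0]
contact_force: [0.5, -9.0, -17.3]
grip_width: 0.288
```

>>> play_rows(motion=[[0, 0.5, 0, 0, 0, 0], [0, 0.5, 0, 0, 0, 0], [0, 0, 0, 0, 0, 0]])

```text
t: 7.48
tcp_pos: [545.2, 52.7, 120.1]
orientation: [0.717, 0.697, -0.002, 0.001]
contact_force: [0.8, -8.5, -17.6]
grip_width: 0.29
```

>>> play_rows(motion=[[0, 0.5, 0, 0, 0, 0], [0.05, 0.5, 0, 0, 0, 0], [0, 0, 0, 0, 0, 0]])

```text
t: 7.73
tcp_pos: [545.3, 53.9, 120.2]
orientation: [0.717, 0.697, -0.002, 0.0]
contact_force: [-0.2, -7.3, -17.1]
grip_width: 0.286
```

>>> play_rows(motion=[[0, 0.5, 0, 0, 0, 0], [0, 0.5, 0, 0, 0, 0], [0, 0, 0, 0, 0, 0]])

```text
t: 7.98
tcp_pos: [545.7, 55.6, 121.0]
orientation: [0.716, 0.698, -0.0, 0.0]
contact_force: [-0.2, 0.5, -5.8]
grip_width: 0.286
```

>>> play_rows(motion=[[0, 0.5, 0, 0, 0, 0], [0.05, 0.5, 0, 0, 0, 0], [0, 0, 0, 0, 0, 0]])

```text
t: 8.23
tcp_pos: [546.6, 57.5, 121.7]
orientation: [0.716, 0.698, 0.001, 0.001]
contact_force: [-0.1, -0.6, -5.1]
grip_width: 0.288
```

>>> play_rows(motion=[[0, 0.5, 0, 0, 0, 0], [0, 0.5, 0, 0, 0, 0], [0, 0, 0, 0, 0, 0]])

```text
t: 8.48
tcp_pos: [546.1, 58.4, 120.6]
orientation: [0.716, 0.698, 0.0, 0.0]
contact_force: [-0.2, 0.4, -4.2]
grip_width: 0.281
```

The catch came free from about y=55: the z load fell to the weight of about 5 N and z rose past 120. I'm centring back to about y=56.3 and lifting gently.

>>> play_rows(motion=[[0, -1, 0, 0, 0, 0], [0, -1, 0, 0, 0, 0], [0, 0, 0, 0, 0, 0], [0, 0, 0, 0, 0, 0]])

```text
t: 8.82
tcp_pos: [546.0, 56.1, 120.3]
orientation: [0.716, 0.698, -0.0, -0.0]
contact_force: [0.9, -1.0, -3.8]
grip_width: 0.289
```

>>> play_rows(motion=[[0, 0, 0.5, 0, 0, 0], [0, 0, 0.5, 0, 0, 0], [0, 0, 0, 0, 0, 0]])

```text
t: 9.07
tcp_pos: [546.1, 56.2, 121.6]
orientation: [0.716, 0.698, 0.0, 0.0]
contact_force: [-1.1, -0.4, -4.7]
grip_width: 0.284
```

```bash
python3 -c "
from h import *;st()"
```

```text
t 9.07 p [546.1  56.2 121.6] F [-1.1 -0.4 -4.7] M [-0.03  0.04 -0.01] w 24.3 yaw_y -1.49 z [ 3.e-04  0.e+00 -1.e+00] q [ 0.1   0.07 -0.09  1.4  -0.    1.7 ]
```

Free: z=121.6 with weight only. I'm lifting straight up in small steps first.

>>> play_rows(motion=[[0, 0, 0.7, 0, 0, 0], [0, 0, 0.7, 0, 0, 0], [0, 0, 0.6, 0, 0, 0], [0, 0, 0, 0, 0, 0]])

```text
t: 9.4
tcp_pos: [546.1, 56.2, 123.6]
orientation: [0.716, 0.698, 0.0, 0.0]
contact_force: [0.3, 0.2, -3.8]
grip_width: 0.288
```

>>> play_rows(motion=[[0, 0, 1, 0, 0, 0], [0, 0, 1, 0, 0, 0], [0, 0, 1, 0, 0, 0], [0, 0, 1, 0, 0, 0], [0, 0, 0, 0, 0, 0]])

```text
t: 9.82
tcp_pos: [546.2, 56.2, 127.7]
orientation: [0.716, 0.698, 0.0, 0.0]
contact_force: [0.5, -1.1, -4.1]
grip_width: 0.29
```

>>> play_rows(motion=[[0, 0, 3, 0, 0, 0], [0, 0, 4, 0, 0, 0], [0, 0, 5, 0, 0, 0], [0, 0, 6, 0, 0, 0], [0, 0, 7, 0, 0, 0], [0, 0, 8, 0, 0, 0], [0, 0, 8, 0, 0, 0], [0, 0, 8, 0, 0, 0]])

```text
t: 10.48
tcp_pos: [546.1, 56.2, 177.5]
orientation: [0.716, 0.698, 0.0, 0.0]
contact_force: [1.3, 0.3, -3.9]
grip_width: 0.291
```

>>> play_rows(motion=[[0, 0, 10, 0, 0, 0], [0, 0, 10, 0, 0, 0], [0, 0, 10, 0, 0, 0], [0, 0, 0, 0, 0, 0], [0, 0, 0, 0, 0, 0]])

```text
t: 10.9
tcp_pos: [546.4, 56.2, 207.1]
orientation: [0.716, 0.698, 0.0, 0.0]
contact_force: [0.2, -0.7, -5.5]
grip_width: 0.284
```

Run:
```python
from h import *
st()
for n in("scene","top"):
    im=bot.get_image(n)[:,:,::-1]
    cv2.imwrite(f"pics/e_{n}.png",im)
```

```text
t 10.9 p [546.4  56.2 207.1] F [ 0.2 -0.7 -5.5] M [ 0.   -0.03  0.01] w 24.3 yaw_y -1.49 z [ 1.3e-03  1.0e-04 -1.0e+00] q [ 0.1   0.07  0.07  1.57 -0.    1.7 ]
```

View pics/e_scene.png

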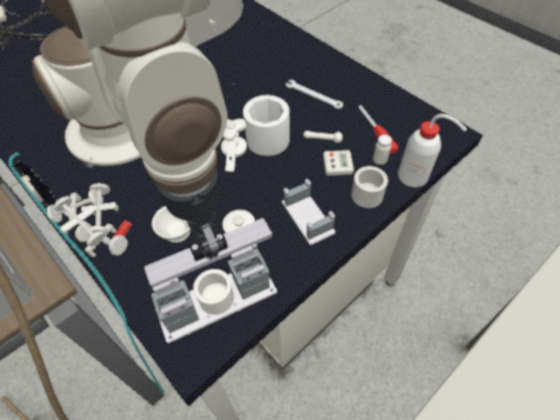

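View pics/e_top.png

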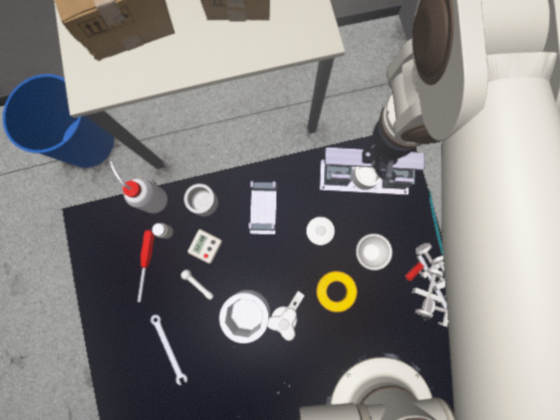

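The bar is level and clear. The jar stands in the bay, open (214,292 in the scene picture). I'm swinging to the rests and turning +91.5°.

>>> play_rows(motion=[[-5.2, 14.5, 0, 0, 0, 5.72], [-5.2, 14.5, 0, 0, 0, 5.72], [-5.2, 14.5, 0, 0, 0, 5.72], [-5.2, 14.5, 0, 0, 0, 5.72], [-5.2, 14.5, 0, 0, 0, 5.72], [-5.2, 14.5, 0, 0, 0, 5.72], [-5.2, 14.5, 0, 0, 0, 5.72], [-5.2, 14.5, 0, 0, 0, 5.72]])

```text
t: 11.67
tcp_pos: [503.9, 172.8, 205.6]
orientation: [0.386, 0.922, -0.0, -0.0]
contact_force: [0.1, 0.2, -4.1]
grip_width: 0.288
```

>>> play_rows(motion=[[-5.2, 14.5, 0, 0, 0, 5.72], [-5.2, 14.5, 0, 0, 0, 5.72], [-5.2, 14.5, 0, 0, 0, 5.72], [-5.2, 14.5, 0, 0, 0, 5.72], [-5.2, 14.5, 0, 0, 0, 5.72], [-5.2, 14.5, 0, 0, 0, 5.72], [-5.2, 14.5, 0, 0, 0, 5.72], [-5.2, 14.5, 0, 0, 0, 5.72]])

```text
t: 12.33
tcp_pos: [462.3, 288.7, 205.6]
orientation: [-0.003, 1.0, -0.0, -0.001]
contact_force: [0.9, 0.3, -4.8]
grip_width: 0.285
```

>>> play_rows(motion=[[0, 0, -10, 0, 0, 0], [0, 0, -10, 0, 0, 0], [0, 0, -10, 0, 0, 0], [0, 0, 0, 0, 0, 0], [0, 0, 0, 0, 0, 0]])

```text
t: 12.75
tcp_pos: [462.6, 287.3, 175.2]
orientation: [0.001, 1.0, -0.001, -0.001]
contact_force: [0.5, 0.0, -4.9]
grip_width: 0.285
```

Run:
```python
from h import *
st()
im=bot.get_image("scene")[:,:,::-1]
cv2.imwrite("pics/f1.png",cv2.resize(im[120:290,210:410],None,fx=4,fy=3.5,interpolation=2)) if 0 else cv2.imwrite("pics/f1.png",cv2.resize(im[130:280,210:410],None,fx=4,fy=4,interpolation=2))
im=bot.get_image("top")[:,:,::-1]
cv2.imwrite("pics/f2.png",cv2.resize(im[130:280,180:380],None,fx=4,fy=4,interpolation=2))
```

```text
t 12.75 p [462.6 287.3 175.2] F [ 0.5  0.  -4.9] M [ 0.01 -0.04 -0.03] w 24.3 yaw_y 89.92 z [-0.0018 -0.0012 -1.    ] q [ 0.56  0.06 -0.    1.51 -0.    0.56]
```

View pics/f1.png

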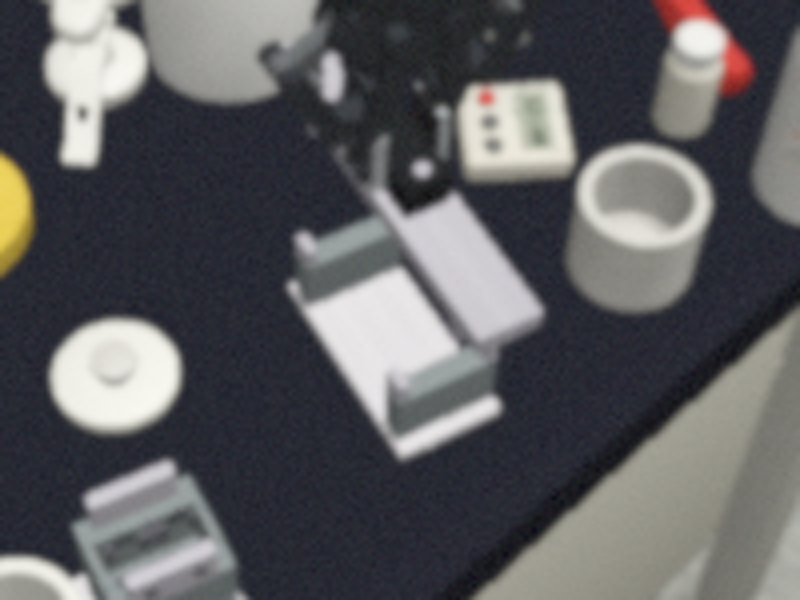

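View pics/f2.png

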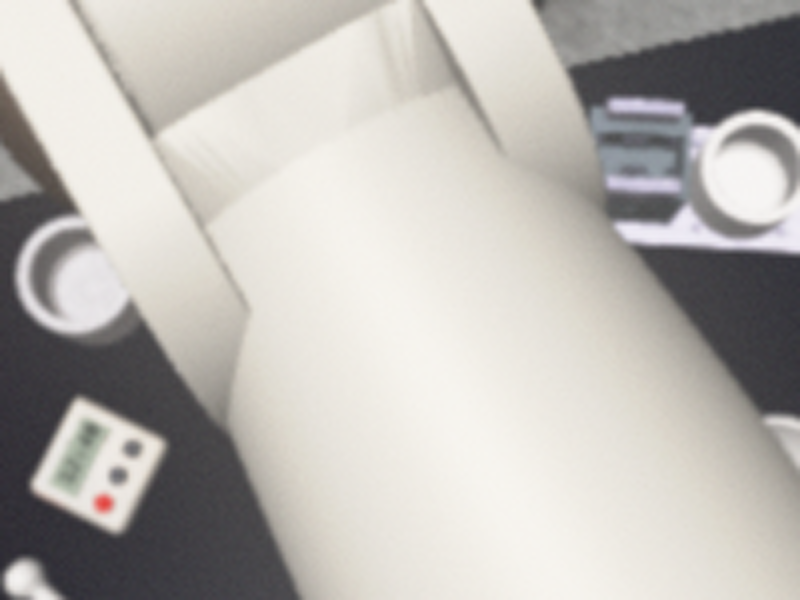

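Run:
```python
from h import *
for z in (145,149): print(z,w("scene",c([(472,330),(541,302)],210,130,4),z))
x,y=462.6,287.3
print((proj("scene",[[x+100,y-17,148.7],[x+100,y+17,148.7]])-[210,130])*4)
```

```text
145 [[554.14478579 272.25360135]
 [555.76572924 307.06143298]]
149 [[556.41837252 270.5627534 ]
 [558.02895403 305.14807468]]
[[477.32727874 339.32850233]
 [543.421269   309.01332652]]
```

>>> play_rows(motion=[[1, 0.4, -12, 0, 0, 0], [1, 0, -15, 0, 0, 0], [1, 0, -15, 0, 0, 0], [0, 0, -12, 0, 0, 0], [0, 0, -8, 0, 0, 0], [0, 0, -4, 0, 0, 0], [0, 0, 0, 0, 0, 0], [0, 0, 0, 0, 0, 0]])

```text
t: 13.52
tcp_pos: [466.0, 288.7, 110.8]
orientation: [-0.0, 1.0, 0.0, 0.0]
contact_force: [0.6, -0.4, -4.9]
grip_width: 0.288
```

Run:
```python
from h import *
st()
im=bot.get_image("scene")[:,:,::-1]
cv2.imwrite("pics/g1.png",cv2.resize(im[150:250,260:380],None,fx=6,fy=6,interpolation=2))
```

```text
t 13.52 p [466.  288.7 110.8] F [ 0.6 -0.4 -4.9] M [-0.02  0.   -0.02] w 24.6 yaw_y 90.02 z [ 3.e-04  2.e-04 -1.e+00] q [ 0.55  0.08 -0.11  1.38 -0.    0.55]
```

View pics/g1.png

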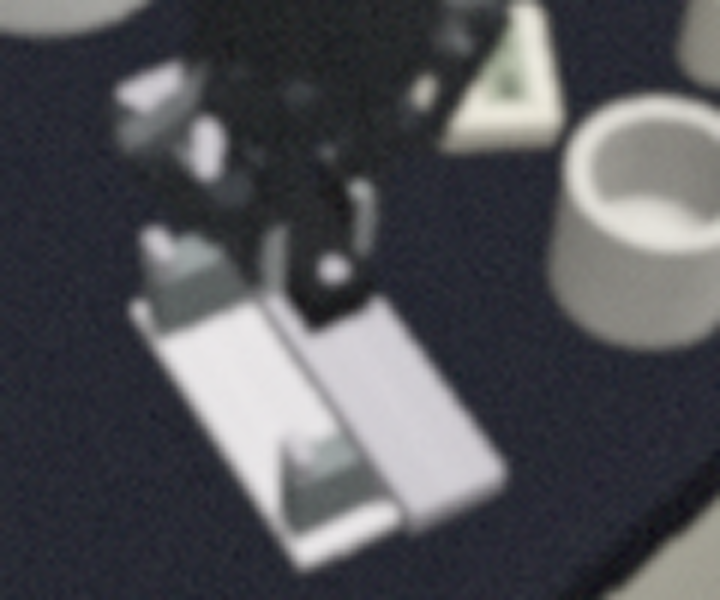

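Run:
```python
from h import *
for z in (82,85): print(z,w("scene",c([(410,522),(507,470)],260,150,6),z))
for z in (85,): print(z,w("scene",c([(378,298)],260,150,6),z))
```

```text
82 [[566.24691111 270.39972359]
 [564.32013958 307.17205572]]
85 [[567.74340773 269.25566273]
 [565.82502892 305.86782026]]
85 [[488.7499659  305.02469011]]
```

>>> play_rows(motion=[[-1, -0.5, -6, 0, 0, 0], [-1, 0, -6, 0, 0, 0], [0, 0, -5, 0, 0, 0], [0, 0, -3, 0, 0, 0], [0, 0, -2, 0, 0, 0], [0, 0, 0, 0, 0, 0], [0, 0, 0, 0, 0, 0]])

```text
t: 14.15
tcp_pos: [463.8, 288.1, 88.3]
orientation: [-0.0, 1.0, -0.0, -0.0]
contact_force: [0.0, 0.5, -4.7]
grip_width: 0.285
```

>>> play_rows(motion=[[0, 0, -1, 0, 0, 0], [0, 0, -1, 0, 0, 0], [0, 0, 0, 0, 0, 0], [0, 0, 0, 0, 0, 0]])

```text
t: 14.48
tcp_pos: [463.9, 288.1, 86.4]
orientation: [-0.0, 1.0, 0.0, 0.0]
contact_force: [-0.1, -0.1, -3.6]
grip_width: 0.283
```

>>> play_rows(motion=[[0, 0, -1, 0, 0, 0], [0, 0, 0, 0, 0, 0], [0, 0, 0, 0, 0, 0]])

```text
t: 14.73
tcp_pos: [463.8, 288.1, 85.3]
orientation: [-0.0, 1.0, -0.0, -0.0]
contact_force: [-0.4, 0.2, -4.2]
grip_width: 0.286
```

>>> play_rows(motion=[[0, 0, -1, 0, 0, 0], [0, 0, 0, 0, 0, 0], [0, 0, 0, 0, 0, 0]])

```text
t: 14.98
tcp_pos: [463.8, 288.0, 84.3]
orientation: [-0.0, 1.0, -0.0, -0.0]
contact_force: [-0.0, -0.1, -5.1]
grip_width: 0.287
```

>>> play_rows(motion=[[0, 0, -1, 0, 0, 0], [0, 0, 0, 0, 0, 0], [0, 0, 0, 0, 0, 0]])

```text
t: 15.23
tcp_pos: [463.9, 288.1, 83.8]
orientation: [-0.0, 1.0, 0.0, 0.0]
contact_force: [-2.4, -0.4, 1.4]
grip_width: 0.288
```

The bar seated at z≈83.8 as predicted (83.5). I'm releasing it.

>>> play_rows(motion=[[0, 0, 0, 0, 0, 0], [0, 0, 0, 0, 0, 0], [0, 0, 0, 0, 0, 0], [0, 0, 0, 0, 0, 0], [0, 0, 0, 0, 0, 0], [0, 0, 0, 0, 0, 0]], gripper=42)

```text
t: 15.73
tcp_pos: [463.9, 288.1, 83.4]
orientation: [-0.0, 1.0, 0.0, 0.0]
contact_force: [-0.1, -0.7, -0.1]
grip_width: 0.494
```

>>> play_rows(motion=[[0, 0, 5, 0, 0, 0], [0, 0, 10, 0, 0, 0], [0, 0, 20, 0, 0, 0], [0, 0, 25, 0, 0, 0], [0, 0, 30, 0, 0, 0], [-10, -25, 20, 0, 0, 0], [-10, -30, 0, 0, 0, 0], [-10, -30, 0, 0, 0, 0]])

```text
t: 16.4
tcp_pos: [434.0, 202.8, 195.8]
orientation: [-0.001, 1.0, 0.001, 0.002]
contact_force: [-0.1, -0.4, -0.1]
grip_width: 0.492
```

>>> play_rows(motion=[[-10, -30, 0, 0, 0, 0], [-12, -23, 0, 0, 0, 0], [0, 0, 0, 0, 0, 0], [0, 0, 0, 0, 0, 0]], gripper=50)

```text
t: 16.73
tcp_pos: [411.9, 149.4, 194.8]
orientation: [0.001, 1.0, 0.0, 0.001]
contact_force: [0.0, 1.2, 0.1]
grip_width: 0.584
```

Run:
```python
from h import *
st()
for n in("scene","top"):
    im=bot.get_image(n)[:,:,::-1]
    cv2.imwrite(f"pics/i_{n}.png",im)
    a=im[150:345,140:400] if n=="scene" else im[130:280,180:420]
    cv2.imwrite(f"pics/ic_{n}.png",cv2.resize(a,None,fx=3,fy=3,interpolation=2))
```

```text
t 16.73 p [411.9 149.4 194.8] F [0.  1.2 0.1] M [ 0.01 -0.04  0.06] w 49.8 yaw_y 89.92 z [ 2.2e-03  9.0e-04 -1.0e+00] q [ 0.35 -0.2  -0.21  1.56  0.    0.35]
```

View pics/ic_scene.png

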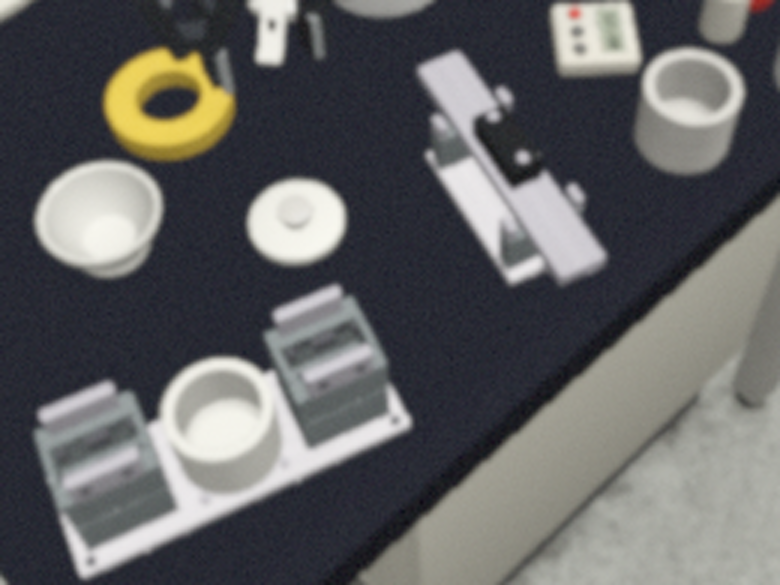

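View pics/ic_top.png

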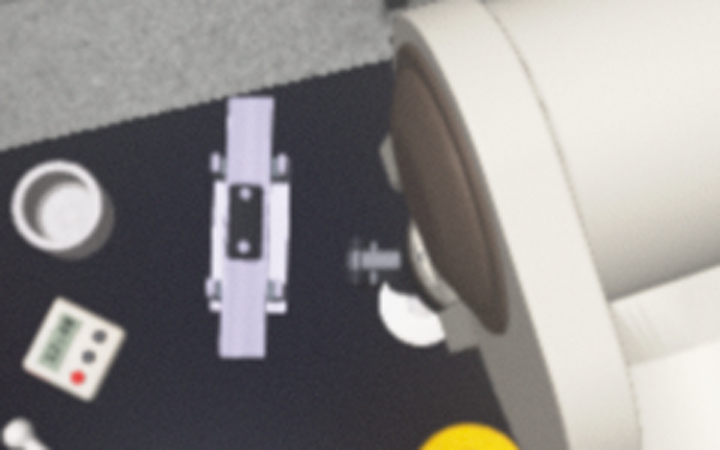

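The bar lies in both forks with the screws along the rest axis. I'm measuring the open jar, the bar centre and the lid again.

Run:
```python
from h import *
print("bar screws top",w("top",c([(245,193),(243,246)],180,130,3),79).round(1).tolist())
print("bar screws sc",w("scene",c([(493,116),(522,158)],140,150,3),79).round(1).tolist())
# jar rim outer: leftmost,rightmost, topmost (scene)
print("jar rim sc",w("scene",c([(161,405),(276,400),(219,357)],140,150,3),63).round(1).tolist())
im=cv2.imread("pics/e_top.png");cv2.imwrite("pics/j.png",cv2.resize(im[140:210,310:430],None,fx=6.5,fy=6.5,interpolation=2))
im=cv2.imread("pics/i_scene.png")
cv2.imwrite("pics/k.png",cv2.resize(im[255:330,180:250],None,fx=8,fy=8,interpolation=2))
# model: projected rim for jar hypotheses
for ctr in [(545.5,43.5)]:
    a=np.linspace(0,2*np.pi,40)
    P=np.c_[ctr[0]+33*np.cos(a),ctr[1]+33*np.sin(a),63+0*a]
    q=((proj("scene",P)-[180,255]+.5)*8).round().astype(int)
    k=cv2.imread("pics/k.png");cv2.polylines(k,[q],True,(0,0,255),1);cv2.imwrite("pics/k.png",k)
k=cv2.resize(im[210:240,215:265],None,fx=10,fy=10,interpolation=2)
for r,z,col in((33,12,(0,0,255)),(12.5,26,(255,0,0))):
    P=np.c_[411.3+r*np.cos(a),149.8+r*np.sin(a),z+0*a]
    q=((proj("scene",P)-[215,210]+.5)*10).round().astype(int)
    cv2.polylines(k,[q],True,col,1)
cv2.imwrite("pics/l.png",k)
```

```text
bar screws top [[483.2, 288.7], [443.3, 288.9]]
bar screws sc [[443.3, 288.8], [483.2, 288.2]]
jar rim sc [[528.3, 14.2], [558.0, 75.7], [515.2, 56.7]]
```

View pics/k.png

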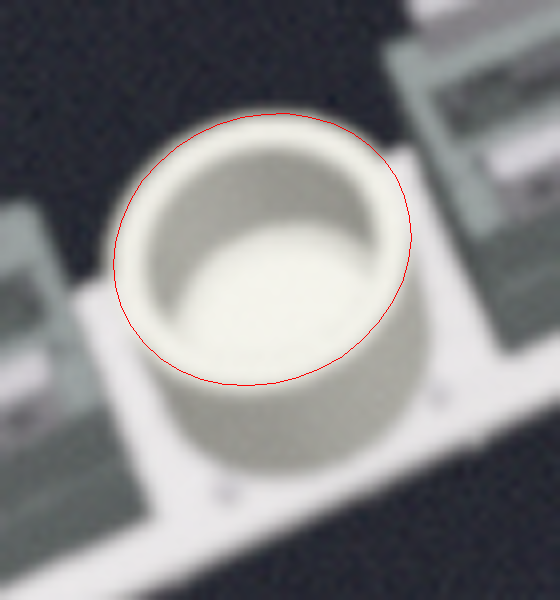

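View pics/l.png

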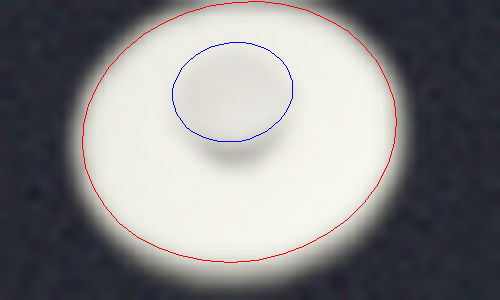

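The bar centre measures (463.3, 288.6), within 1 mm of the rests. The jar is at (545.5, 43) and the lid at (412, 149.7). I'm going down to the lid's button.

>>> play_rows(motion=[[0, 0, -35, 0, 0, 0], [0, 0, -35, 0, 0, 0], [0, 0, -30, 0, 0, 0], [0, 0, -22, 0, 0, 0], [0, 0, -15, 0, 0, 0], [0, 0, -8, 0, 0, 0], [0, 0, -5, 0, 0, 0], [0, 0, 0, 0, 0, 0]])

```text
t: 17.5
tcp_pos: [411.8, 150.5, 43.0]
orientation: [-0.001, 1.0, -0.0, -0.0]
contact_force: [0.0, 0.3, 0.3]
grip_width: 0.583
```

Run:
```python
from h import *
st()
im=bot.get_image("scene")[:,:,::-1]
cv2.imwrite("pics/m.png",cv2.resize(im[180:260,190:290],None,fx=7,fy=7,interpolation=2))
```

```text
t 17.5 p [411.8 150.5  43. ] F [0.  0.3 0.3] M [ 0.03  0.   -0.04] w 49.8 yaw_y 90.07 z [-9.e-04 -3.e-04 -1.e+00] q [ 0.35 -0.16 -0.47  1.26  0.    0.35]
```

View pics/m.png

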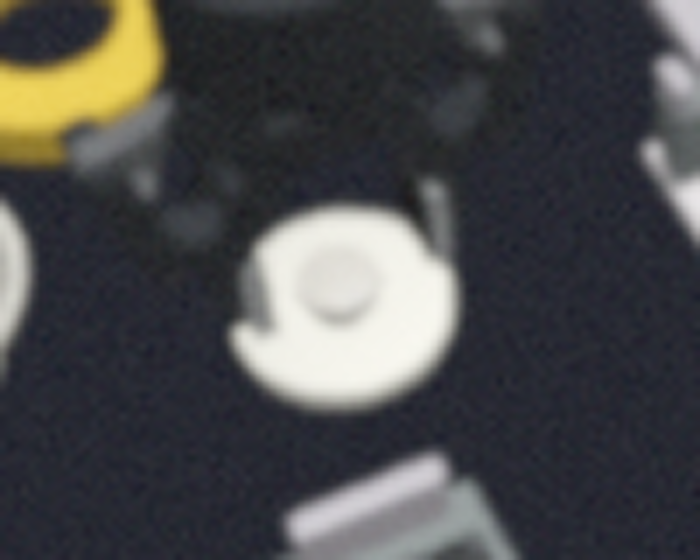

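The button sits midway between the fingers. I'm going down 3 mm and closing.

>>> play_rows(motion=[[0, 0, -2, 0, 0, 0], [0, 0, -1, 0, 0, 0], [0, 0, 0, 0, 0, 0], [0, 0, 0, 0, 0, 0]], gripper=28)

```text
t: 17.88
tcp_pos: [412.1, 150.1, 40.8]
orientation: [-0.0, 1.0, 0.0, 0.0]
contact_force: [0.6, -0.6, 0.2]
grip_width: 0.33
```

>>> play_rows(motion=[[0, 0, 0, 0, 0, 0], [0, 0, 0, 0, 0, 0], [0, 0, 0, 0, 0, 0], [0, 0, 0, 0, 0, 0], [0, 0, 0, 0, 0, 0]], gripper=15)

```text
t: 18.3
tcp_pos: [412.2, 150.2, 41.2]
orientation: [-0.0, 1.0, 0.0, 0.001]
contact_force: [-1.1, -0.4, 5.0]
grip_width: 0.248
```

```bash
python3 -c "
from h import *;st()"
```

```text
t 18.3 p [412.2 150.2  41.2] F [-1.1 -0.4  5. ] M [-0.09  0.3   0.02] w 21.2 yaw_y 90.02 z [ 1.e-03  4.e-04 -1.e+00] q [ 0.35 -0.16 -0.47  1.25  0.    0.35]
```

>>> play_rows(motion=[[0, 0, 3, 0, 0, 0], [0, 0, 5, 0, 0, 0], [0, 0, 10, 0, 0, 0], [0, 0, 20, 0, 0, 0], [0, 0, 20, 0, 0, 0], [0, 0, 0, 0, 0, 0], [0, 0, 0, 0, 0, 0]])

```text
t: 18.88
tcp_pos: [412.6, 150.4, 99.8]
orientation: [-0.0, 1.0, 0.0, 0.001]
contact_force: [0.4, 0.7, -1.1]
grip_width: 0.248
```

Run:
```python
from h import *
st()
im=bot.get_image("scene")[:,:,::-1]
cv2.imwrite("pics/n.png",cv2.resize(im[160:260,190:310],None,fx=6,fy=6,interpolation=2))
```

```text
t 18.88 p [412.6 150.4  99.8] F [ 0.4  0.7 -1.1] M [ 0.02 -0.03 -0.04] w 21.2 yaw_y 90.03 z [ 2.4e-03  9.0e-04 -1.0e+00] q [ 0.35 -0.19 -0.38  1.37 -0.    0.35]
```

View pics/n.png

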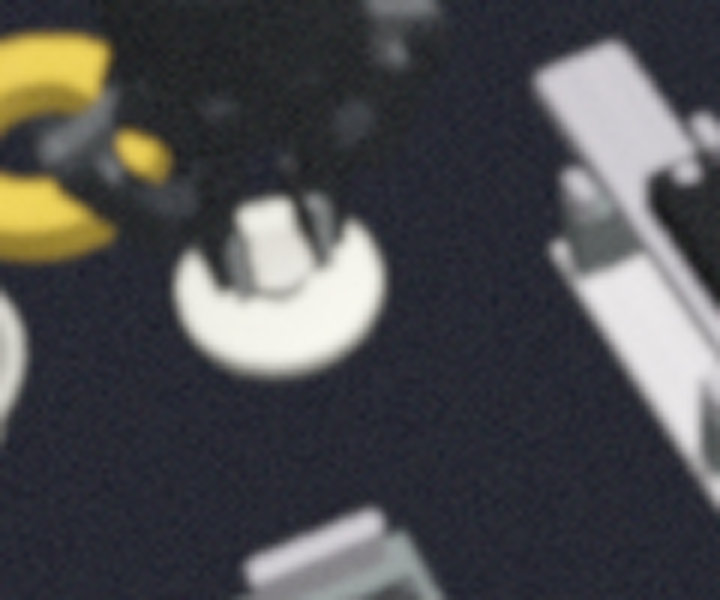

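Run:
```python
from h import *
k=cv2.imread("pics/n.png");a=np.linspace(0,2*np.pi,60)
for z,col in((70.6,(0,0,255)),(58.6,(255,0,0))):
    P=np.c_[412.6+33*np.cos(a),150.4+33*np.sin(a),z+0*a]
    q=((proj("scene",P)-[190,160]+.5)*6).round().astype(int)
    cv2.polylines(k,[q],True,col,1)
cv2.imwrite("pics/n2.png",k)
```

```text
(no output)
```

View pics/n2.png

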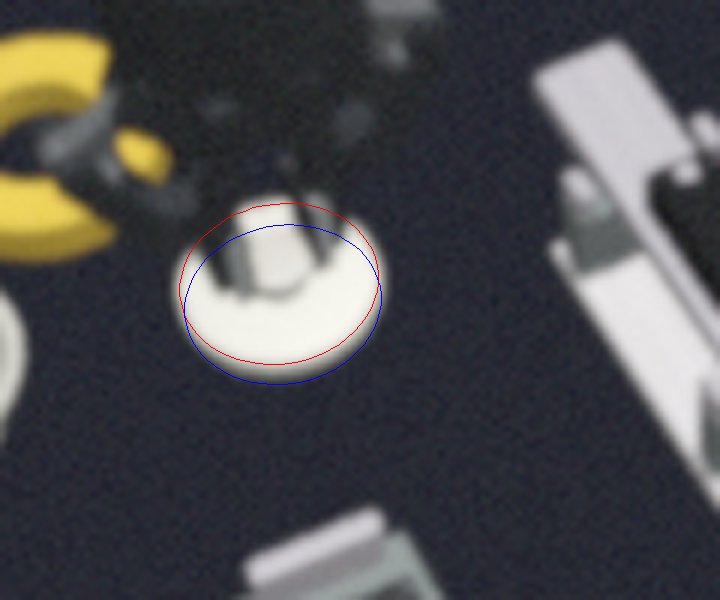

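The lid hangs flat, centred on the tool within about 1 mm. I'm raising it and carrying it over the jar, turning so the jaws open along x.

>>> play_rows(motion=[[0, 0, 15, 0, 0, 0], [0, 0, 25, 0, 0, 0], [0, 0, 25, 0, 0, 0], [9.5, -7.7, 5, 0, 0, -6.55], [9.5, -7.7, 0, 0, 0, -6.55], [9.5, -7.7, 0, 0, 0, -6.55], [9.5, -7.7, 0, 0, 0, -6.55], [9.5, -7.7, 0, 0, 0, -6.55]])

```text
t: 19.6
tcp_pos: [459.3, 111.1, 167.3]
orientation: [0.284, 0.959, -0.0, -0.001]
contact_force: [0.3, 0.2, -1.0]
grip_width: 0.248
```

>>> play_rows(motion=[[9.5, -7.7, 0, 0, 0, -6.55], [9.5, -7.7, 0, 0, 0, -6.55], [9.5, -7.7, 0, 0, 0, -6.55], [9.5, -7.7, 0, 0, 0, -6.55], [9.5, -7.7, 0, 0, 0, -6.55], [9.5, -7.7, 0, 0, 0, -6.55], [9.5, -7.7, 0, 0, 0, -6.55], [9.5, -7.7, 0, 0, 0, -6.55]])

```text
t: 20.27
tcp_pos: [535.3, 49.5, 167.0]
orientation: [0.678, 0.735, -0.001, -0.001]
contact_force: [0.5, 0.0, -0.6]
grip_width: 0.248
```

>>> play_rows(motion=[[9.5, -7.7, 0, 0, 0, -6.4], [0, 0, 0, 0, 0, 0], [0, 0, 0, 0, 0, 0], [0, 0, 0, 0, 0, 0]])

```text
t: 20.6
tcp_pos: [544.2, 42.5, 167.6]
orientation: [0.715, 0.699, -0.001, -0.001]
contact_force: [0.6, 0.6, -0.7]
grip_width: 0.251
```

Run:
```python
from h import *
st()
im=bot.get_image("scene")[:,:,::-1]
k=cv2.resize(im[200:340,140:290],None,fx=4,fy=4,interpolation=2)
o=bot.get_obs()['tcp_pos'];a=np.linspace(0,2*np.pi,60)
P=np.c_[o[0]+33*np.cos(a),o[1]+33*np.sin(a),o[2]-41.2+12+0*a]
q=((proj("scene",P)-[140,200]+.5)*4).round().astype(int)
cv2.polylines(k,[q],True,(0,0,255),1)
cv2.imwrite("pics/o.png",k)
```

```text
t 20.6 p [544.2  42.5 167.6] F [ 0.6  0.6 -0.7] M [-0.01  0.04 -0.  ] w 21.5 yaw_y -1.34 z [-0.0016 -0.     -1.    ] q [ 0.08  0.06 -0.01  1.49  0.    1.67]
```

View pics/o.png

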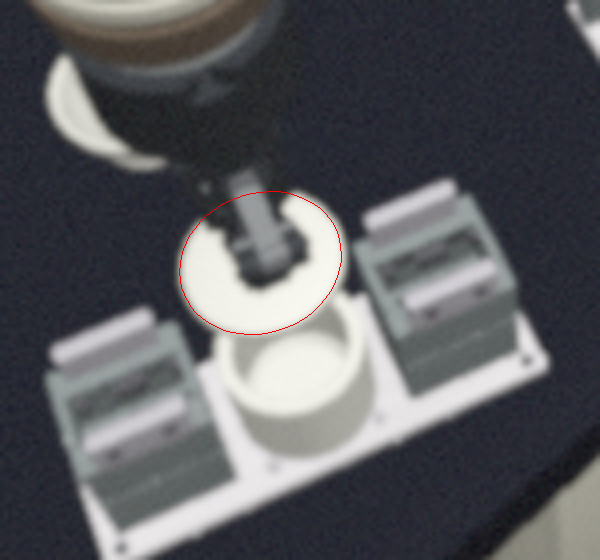

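>>> play_rows(motion=[[1, 0.7, -15, 0, 0, 0], [0, 0, -15, 0, 0, 0], [0, 0, -12, 0, 0, 0], [0, 0, -8, 0, 0, 0], [0, 0, -5, 0, 0, 0], [0, 0, -2, 0, 0, 0], [0, 0, 0, 0, 0, 0], [0, 0, 0, 0, 0, 0]])

```text
t: 21.32
tcp_pos: [546.1, 43.0, 112.0]
orientation: [0.716, 0.698, 0.0, 0.0]
contact_force: [-0.6, -0.1, -1.3]
grip_width: 0.25
```

Run:
```python
from h import *
st()
im=bot.get_image("scene")[:,:,::-1]
k=cv2.resize(im[240:340,160:270],None,fx=6,fy=6,interpolation=2)
cv2.imwrite("pics/p.png",k)
```

```text
t 21.32 p [546.1  43.  112. ] F [-0.6 -0.1 -1.3] M [0.   0.03 0.03] w 21.3 yaw_y -1.51 z [ 7.e-04  0.e+00 -1.e+00] q [ 0.08  0.07 -0.11  1.39 -0.    1.68]
```

View pics/p.png

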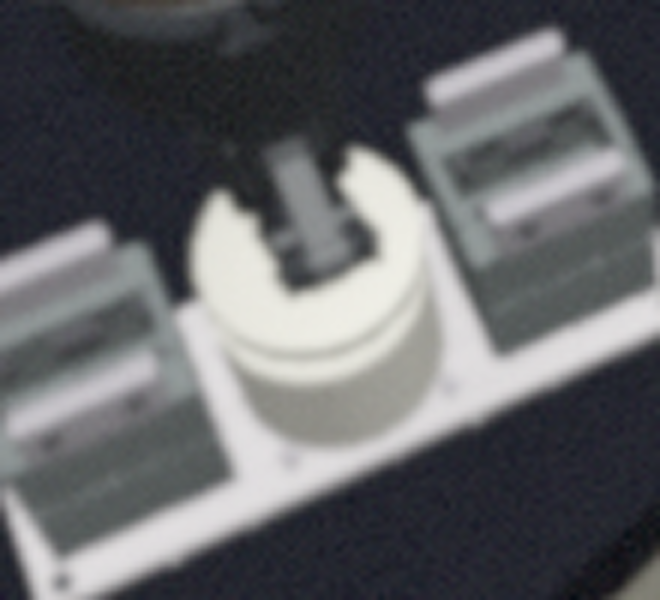

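The lid is well aligned about 7 mm above the rim. I'm lowering it gently.

>>> play_rows(motion=[[0, 0, -1.5, 0, 0, 0], [0, 0, -1.5, 0, 0, 0], [0, 0, -1.5, 0, 0, 0], [0, 0, -1, 0, 0, 0], [0, 0, 0, 0, 0, 0], [0, 0, 0, 0, 0, 0]])

```text
t: 21.87
tcp_pos: [545.8, 43.0, 105.8]
orientation: [0.716, 0.698, -0.0, -0.0]
contact_force: [0.3, -1.0, -1.7]
grip_width: 0.249
```

>>> play_rows(motion=[[0, 0, -0.5, 0, 0, 0], [0, 0, -0.5, 0, 0, 0], [0, 0, 0, 0, 0, 0], [0, 0, 0, 0, 0, 0]])

```text
t: 22.2
tcp_pos: [545.8, 43.0, 104.9]
orientation: [0.716, 0.698, -0.0, -0.0]
contact_force: [-0.4, 1.3, -1.2]
grip_width: 0.251
```

>>> play_rows(motion=[[0, 0, -0.5, 0, 0, 0], [0, 0, 0, 0, 0, 0], [0, 0, 0, 0, 0, 0]])

```text
t: 22.45
tcp_pos: [545.8, 43.0, 104.4]
orientation: [0.716, 0.698, -0.0, -0.0]
contact_force: [-0.1, -0.2, -1.2]
grip_width: 0.25
```

>>> play_rows(motion=[[0, 0, -0.5, 0, 0, 0], [0, 0, 0, 0, 0, 0], [0, 0, 0, 0, 0, 0]])

```text
t: 22.7
tcp_pos: [545.8, 43.0, 103.9]
orientation: [0.716, 0.698, 0.0, -0.0]
contact_force: [0.3, 0.2, -2.0]
grip_width: 0.246
```

>>> play_rows(motion=[[0, 0, -0.4, 0, 0, 0], [0, 0, 0, 0, 0, 0], [0, 0, 0, 0, 0, 0]])

```text
t: 22.95
tcp_pos: [545.8, 43.0, 103.5]
orientation: [0.716, 0.698, 0.0, -0.0]
contact_force: [0.1, 0.3, -0.4]
grip_width: 0.249
```

>>> play_rows(motion=[[0, 0, -0.4, 0, 0, 0], [0, 0, 0, 0, 0, 0], [0, 0, 0, 0, 0, 0]])

```text
t: 23.2
tcp_pos: [545.9, 42.9, 103.1]
orientation: [0.716, 0.698, 0.0, 0.0]
contact_force: [-0.3, -0.1, -0.4]
grip_width: 0.247
```

>>> play_rows(motion=[[0, 0, -0.4, 0, 0, 0], [0, 0, 0, 0, 0, 0], [0, 0, 0, 0, 0, 0]])

```text
t: 23.45
tcp_pos: [545.9, 42.9, 102.9]
orientation: [0.716, 0.698, 0.0, 0.0]
contact_force: [-0.4, -0.7, 1.2]
grip_width: 0.249
```

```bash
python3 -c "
from h import *;st()"
```

```text
t 23.45 p [545.9  42.9 102.9] F [-0.4 -0.7  1.2] M [-0.16  0.1  -0.  ] w 21.3 yaw_y -1.53 z [ 3.e-04 -1.e-04 -1.e+00] q [ 0.08  0.08 -0.13  1.37 -0.    1.68]
```

The lid is seated (the z force turned to +1.2 N). I'm opening in stages.

>>> play_rows(motion=[[0, 0, 0, 0, 0, 0], [0, 0, 0, 0, 0, 0], [0, 0, 0, 0, 0, 0]], gripper=27)

```text
t: 23.7
tcp_pos: [545.9, 43.0, 102.7]
orientation: [0.716, 0.698, 0.0, -0.0]
contact_force: [-0.0, -0.3, -0.5]
grip_width: 0.314
```

>>> play_rows(motion=[[0, 0, 0, 0, 0, 0], [0, 0, 0, 0, 0, 0], [0, 0, 0, 0, 0, 0]], gripper=44)

```text
t: 23.95
tcp_pos: [545.8, 43.0, 102.7]
orientation: [0.716, 0.698, -0.0, -0.0]
contact_force: [-0.5, -0.2, 1.1]
grip_width: 0.513
```

>>> play_rows(motion=[[0, 0, 3, 0, 0, 0], [0, 0, 6, 0, 0, 0], [0, 0, 10, 0, 0, 0], [0, 0, 20, 0, 0, 0], [0, 0, 30, 0, 0, 0], [0, 0, 30, 0, 0, 0], [0, 0, 30, 0, 0, 0], [0, 0, 0, 0, 0, 0]])

```text
t: 24.62
tcp_pos: [547.3, 43.1, 239.1]
orientation: [0.716, 0.698, 0.004, 0.003]
contact_force: [0.9, 0.2, 0.1]
grip_width: 0.516
```

>>> play_rows(motion=[[-20, 20, 0, 0, 0, 0], [-30, 25, 0, 0, 0, 0], [-30, 25, 0, 0, 0, 0], [-30, 20, 0, 0, 0, 0], [0, 0, 0, 0, 0, 0], [0, 0, 0, 0, 0, 0], [0, 0, 0, 0, 0, 0]])

```text
t: 25.2
tcp_pos: [436.2, 133.1, 232.5]
orientation: [0.716, 0.698, 0.001, 0.0]
contact_force: [0.7, -0.2, 0.1]
grip_width: 0.516
```

Run:
```python
from h import *
st()
for n,(x,y) in(("scene",(140,150)),("top",(180,130))):
    im=bot.get_image(n)[:,:,::-1]
    cv2.imwrite(f"pics/z_{n}.png",im)
im=cv2.imread("pics/z_scene.png");k=cv2.resize(im[150:345,140:400],None,fx=3,fy=3,interpolation=2)
a=np.linspace(0,2*np.pi,60)
for r,z,col in((33,75,(0,0,255)),(12.5,89,(255,0,0)),(33,63,(0,200,0))):
    P=np.c_[545.5+r*np.cos(a),43.2+r*np.sin(a),z+0*a]
    cv2.polylines(k,[((proj("scene",P)-[140,150]+.5)*3).round().astype(int)],True,col,1)
cv2.imwrite("pics/z1.png",k)
im=cv2.imread("pics/z_top.png");cv2.imwrite("pics/z2.png",cv2.resize(im[130:280,180:430],None,fx=3,fy=3,interpolation=2))
```

```text
t 25.2 p [436.2 133.1 232.5] F [ 0.7 -0.2  0.1] M [ 0.   -0.05 -0.  ] w 44.1 yaw_y -1.48 z [ 1.6e-03  3.0e-04 -1.0e+00] q [ 0.3  -0.15 -0.09  1.62 -0.    1.89]
```

View pics/z1.png

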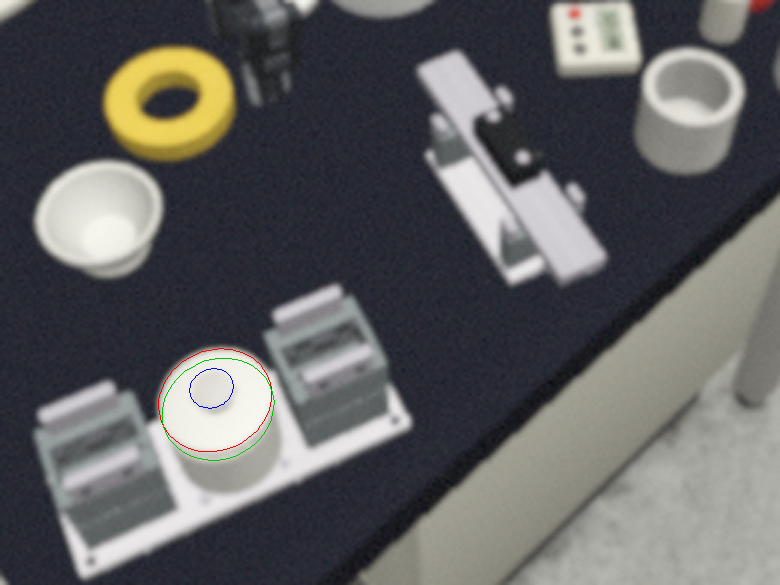

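View pics/z2.png

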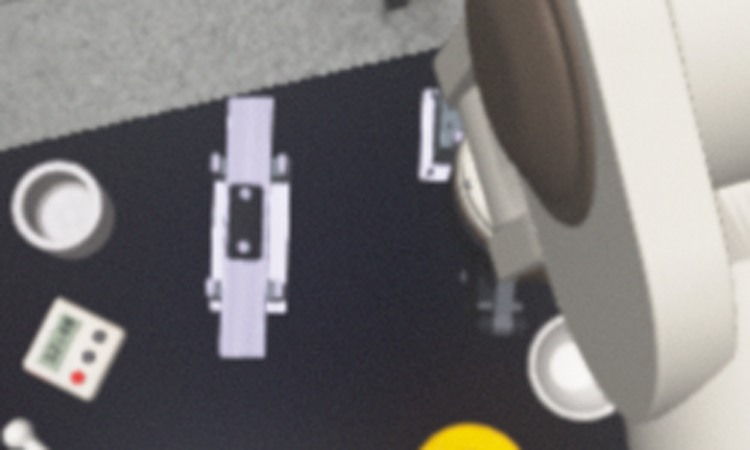

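The lid lies flat and centred: its outline matches the model at z=75 around (217,400), with the button at (211,388). The bar is in both forks, the bystanders have not moved and the tool is clear. I'm handing in.

```bash
python3 -c "
from station import bot;print(bot.sign_off())"
```

```text
the job is handed in; nothing more can be done
None
```

I finished the task and handed it in at about 25 s. The hand-in gives no verdict, so the results below rest on my own checks.

- **Bar:** I gripped it, raised it about 3 mm to the hard stop and slid it toward +y. The catches let go 14 to 15 mm along, and it lifted out level at about 5 N, its own weight. The wrist force peaked at about 23 N in the readings, which come only at the end of each move.
- **Overshoot:** I slid about 3 mm past the point where the load first dropped. I moved back about 2 mm and re-tested before lifting; it was still free and showed no side load.
- **Bar on the rests:** It is released in both forks. Its centre measured (463.3, 288.6), within about 1 mm of the rests' centre, in both cameras.
- **Lid:** It touched down at about 2 N and was released in stages. In the last scene picture its outline fits a flat lid at rim height, centred on the jar to about 1 to 2 mm. The arm blocked the top camera, so only one camera confirms this.
- **Surroundings:** The jar stands in its bay, the bystanders look unmoved, and the tool is clear of everything.
- **Unexplained reading:** The gripper opening on the lid's 25 mm button showed 21.2 mm. The lid still hung flat and centred, so I went on.

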